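Change the ink cassette of the tag stamp

TASK

Change the ink in the tag stamp: lift the spent ink cassette out of the stamp's open bay and leave it on the round plate, then set the fresh cassette from the table into the bay, rib up. Swing the clamp frame down over it until the catch snaps and holds the cassette fully home, then press the stamp's round knob all the way down to its stop for a test mark on the tag in the throat, and let it spring back up. Leave the tag stack, the wax cake and the two thread spools alone.

Things in the scene. Friction and masses are not known exactly. Their poses are not given: they have to be found in the camera images.
- stamp: Bench tag stamp, grey housing on a dark 130 x 172 x 11 mm base that does not move. Origin: centre of the base's underside; x points from its front (open throat, clamp's free end) to its back (hinge), y to its left, z up. On the left, centred at y +38 mm, the ink bay: a block 76 (x) x 62 (y) mm with its top 58 mm up and a pocket 57 (x) x 45 (y) mm. On the right the stamping tower with the round knob, its top also 58 mm up.
- cradle (a point): Point in the middle of the bay's pocket, 34 mm above the table, axes as the stamp's: where the origin of a cassette lies when it is fully home. The bay's floor is sprung: unloaded it carries a cassette 9 mm higher (cassette underside 15 mm below the housing's top); it takes about 3.5 N to start and 9 N to push a cassette fully home.
- cassette_spent: The spent ink cassette, in the bay at the start. Grey plastic block 54 (x) x 42 (y) x 26 mm, lower 6 mm tapered by 3.5 mm a side to lead in, with a grip rib on top 34 (along x) x 10 (y) mm, from 26 to 44 mm above the underside. Origin: centre of the underside, z up. 60 g. Fits either way round (half turn about z).
- cassette_fresh: The fresh ink cassette, same make and size as the spent one, standing rib up on the table away from the stamp. Origin: centre of the underside, z up.
- dish: Round shallow melamine plate, 217 mm across, rim 24 mm high; its uneven flat middle, 6 to 9 mm above the table, is about 110 mm across. Origin: centre of the underside.
- clamp (a joint): Angle of the clamp frame (rad): 0 closed, level, latched; 2.1 fully open, leaning back. It stays where it is left; about 1 N at its crossbar swings it. From 0.2 rad its pads drive the cassette 9 mm down (2 to 4 N at the crossbar), from 0.07 the sprung catch resists too: about 8 N snap it past, to a firm stop at -0.015. Let go sooner, it rises to 0.2 again. Once latched it cannot be pulled open.
- clamp_hinge (a point): On the clamp's hinge axis, behind the bay, 70 mm above the table and 48 mm behind the pocket's centre. The axis is the stamp's y; the point turns with the clamp: its -x points along the clamp to the free end, its z out of the clamp's upper face (upward when closed).
- clamp_bar (a point): Middle of the upper face of the clamp's front crossbar, 93 mm from the hinge axis and 3 mm above it (when closed). The frame is two steel side bars 40 mm over all, 7 mm thick, joined by a 14 mm wide, 44 mm long crossbar that carries a black thumb tab 28 mm wide reaching 14 mm farther out (114 mm from the hinge axis). The window between the bars clears the cassette's rib. Axes as clamp_hinge. The face away from the robot when open is the one to push.
- ram (a joint): Travel of the stamp's knob (m): 0 up, 0.012 down on its stop. Sprung: about 3 N to start, 8 N at the stop; springs back when let go.
- knob_top (a point): Centre of the top of the round black knob (38 mm across, domed, 97 mm above the table when up). It moves straight down.
- tag_stack: Bystander: stack of card tags 66 x 34 x 12 mm in front of the stamp. Origin: centre of the underside.
- wax: Bystander: round cake of beeswax, 38 mm across, 13 mm high. Origin: centre of the underside.
- spool_tall: Bystander: thread spool 35 mm across, 58 mm high, standing behind the stamp. Origin: centre of the underside.
- spool_short: Bystander: thread spool 33 mm across, 40 mm high, standing behind the stamp. Origin: centre of the underside.
There are look-alikes about, which are no part of the job. Leave any orange look-alike of the cassette_spent alone.

How it is judged:
By the outcome, as a careful person would: the job done as asked, in the order asked, and still so for the second after the job is handed in, with the robot touching nothing.
It also fails if it takes over 67 s, if anything falls off the work surface, if the arm or the gripper's body presses on something with over 40 N, if the wrist force passes 120 N, or if a joint passes its speed limit or range.

ROBOT

A 6-joint arm with a two-finger parallel gripper is mounted at the origin on a cart in front of the work surface, level with it; the furniture and walls round the work are solid. World frame = base frame: x ahead of the robot, y to its left, z up, the work surface at z = 0. Lengths are in m, angles in degrees, forces in N, time in s.
With the tool pointing down it reaches from about 0.2 to 0.875 m from the base axis. Payload 3.4 kg.
Tool frame: the origin (TCP) lies between the finger pads; the fingertips stand 25 mm ahead of it and the grasp point (between the pads) lies 6 mm ahead of it; z points along the fingers, y is the direction in which the jaws open and shut (so a half turn about z gives the same grasp; the last joint's range is limited). The gripper opens to 94 mm and grips with 3 to 60 N. Pads are 16 mm wide; open, the fingers measure 119 mm over their backs; the gripper's body (75 mm by 177 mm) begins 78 mm behind the grasp point.
Start: joints at [-83.824, 15.808, 86.224, -0, 77.962, -6.933], TCP at [0.13, -0.56, 0.23] pointing down, gripper open.
Joint ranges: [-165.64, 165.64], [-43.16, 119.46], [12.63, 154.43], [-67.54, 247.53], [6.08, 155.33], [-154.97, 154.97]. Speed limits (degrees/s): [147.25, 147.25, 180, 180, 180, 180].

INTERFACE

Orientations are given as a 3x3 rotation matrix whose columns are the frame's x, y, z axes.
In Python, from workcell import robot gives the robot as it stands.
- The arm moves only by the tool apply_moves, never from a script. Its argument "deltas" is a list of rows, each an object with "slide": the shift along the world's x, y, z in cm, a list of three; "turn": the turn, a rotation vector about the world's x, y, z in degrees, a list of three; "jaw": the finger opening in cm, from 0 to 9.4. In form: [{"slide": [tx, ty, tz], "turn": [wx, wy, wz], "jaw": jaw}, ...]. A call has 1 to 20 rows; each row is the pose to reach, as a shift and turn from the pose commanded when the call began; what a row does not reach only later rows make up. A row lasts 1/10 s, in which the tool goes at most 50 mm and 8.59 degrees, less where a joint would pass 70% of its speed; a pose out of reach is approached as far as the arm can. A call with a gripper value outside its range is refused whole. The fingers move at their own pace and stop on an object; the grip force is fixed at half the most. Time passes only in rows, so rows that repeat a pose let the fingers close. It gives the time, the measured TCP pose, the force and the opening at its end, in the units of the state.
- robot.get_state(): the state, without advancing time (a new reading comes with each control period).
- robot.get_image(name): name is "scene" or "top"; returns the picture (384x512x3 uint8, blue, green, red); there is no depth.
- robot.calibration(name): a dict with "intrinsics" (3x3 intrinsics, pixels), "rvec" (rotation vector, rad) and "tvec" (3), from world to camera coordinates, as OpenCV has them. Camera axes: x right, y down, z forward; pixel columns grow to the right and rows downward; lengths in m; the calibration is good to about 2 mm. A picture is of the moment at which its call begins. calibration takes no time and is no camera call.
- robot.hand_in(): hands the job in, once; it reports no verdict.
The state is a dict: "time": time; "q": joint angles; "joint_vel": joint speeds; "joint_efforts": joint torques, N m; "tool_pos": TCP position; "eef_rot": TCP orientation; "ft_force": force on the tool from outside, world axes, zero at the start; "wrist_torque": the same for the moment, N m; "grip_width": finger opening in m.
Only numpy, scipy, OpenCV 4.12 (cv2) and the standard library are available. Lean on these libraries where they do the work, as an engineer would, in place of code of your own. Each camera call takes 0.05 s, during which the arm holds its last target.

## Working session

There is one attempt and no reset: what is moved stays moved. The work goes in short steps, Python scripts to look and compute and a tool call to move; the robot and the scene stay as the last step left them, time stands still between calls to the robot, and variables do not carry over. Pictures are saved under pics/ and viewed, and the job is handed in when it is done.

Besides the shell and the picture viewer there is one more tool, called as name(argument=value, ...) on one line, values as JSON. apply_moves: Moves the arm, as the interface text tells. Its arguments: {"type":"object","properties":{"deltas":{"type":"array","items":{"type":"object","properties":{"slide":{"type":"array","items":{"type":"number"}},"turn":{"type":"array","items":{"type":"number"}},"jaw":{"type":"number"}}}}},"required":["deltas"]}

```bash
ls; mkdir -p pics
python3 - <<'E'
from workcell import robot
import cv2
for n in("scene","top"):
    im=robot.get_image(n); cv2.imwrite(f"pics/{n}0.png",im)
    c=robot.calibration(n); print(n,c)
s=robot.get_state(); print(s)
E
```

```text
pics
scene {'intrinsics': array([[386.73149501,   0.        , 258.7198764 ],
       [  0.        , 386.73149501, 188.503665  ],
       [  0.        ,   0.        ,   1.        ]]), 'rvec': array([ 2.14737593, -0.57687604,  0.27326715]), 'tvec': array([-0.45000759,  0.28670882,  0.6679503 ])}
top {'intrinsics': array([[357.40541672,   0.        , 258.92877695],
       [  0.        , 357.40541672, 190.1007688 ],
       [  0.        ,   0.        ,   1.        ]]), 'rvec': array([ 2.18632599, -2.16453972,  0.07505073]), 'tvec': array([0.06883636, 0.56575185, 1.04663283])}
{'time': 0.1, 'q': array([-8.38252023e+01,  1.58427288e+01,  8.62876404e+01,  9.64145459e-04,
        7.79644166e+01, -6.93305663e+00]), 'joint_vel': array([-0.10635614, -0.1280025 , -0.05988537, -0.13433244,  0.09805598,
        0.01725926]), 'joint_efforts': array([ 1.61437092e-03, -4.05454516e+01, -2.37779367e+01,  7.02324277e-02,
        2.98930099e-02, -5.09826566e-05]), 'tool_pos': array([ 0.13034681, -0.55953355,  0.22970614]), 'eef_rot': array([[ 9.73945704e-01,  2.26781258e-01, -1.61580247e-04],
       [ 2.26781213e-01, -9.73944336e-01,  1.64649545e-03],
       [ 2.16024144e-04, -1.64024054e-03, -9.99998631e-01]]), 'ft_force': array([-0.16555763, -0.03445209,  1.26302139]), 'wrist_torque': array([-0.03958945,  0.00672047, -0.03049395]), 'grip_width': 0.09426040099386992}
```

View pics/scene0.png

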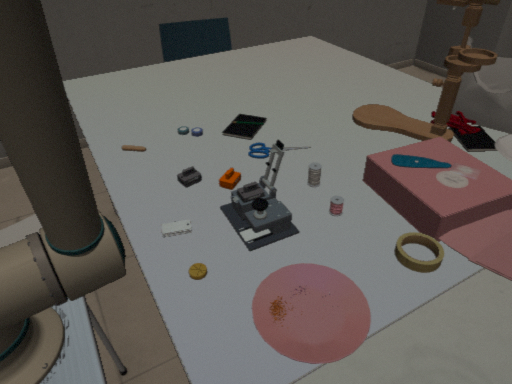

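View pics/top0.png

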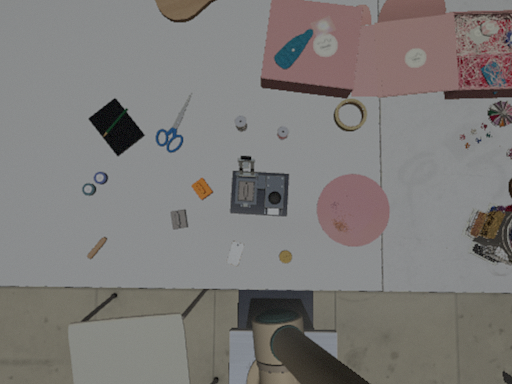

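```bash
cat > h.py <<'E'
import cv2,numpy as np
from workcell import robot
C={n:robot.calibration(n) for n in("scene","top")}
def proj(n,P):
    c=C[n];return cv2.projectPoints(np.float64(P).reshape(-1,1,3),c["rvec"],c["tvec"],c["intrinsics"],None)[0].reshape(-1,2)
def back(n,uv,z):
    c=C[n];R=cv2.Rodrigues(c["rvec"])[0];o=-R.T@c["tvec"]
    d=(R.T@np.linalg.inv(c["intrinsics"])@np.c_[np.float64(uv).reshape(-1,2),np.ones(np.size(uv)//2)].T).T
    return o+d*((z-o[2])/d[:,2])[:,None]
def crop(im,x0,y0,x1,y1,f,name):
    o=cv2.resize(im[y0:y1,x0:x1],None,fx=f,fy=f,interpolation=cv2.INTER_CUBIC)
    st=10
    for x in range((x0+9)//10*10,x1,10):
        cv2.line(o,((x-x0)*f,0),((x-x0)*f,4 if x%50 else 12),(0,0,255),1)
        if x%20==0: cv2.putText(o,str(x),((x-x0)*f+1,14),0,.35,(0,0,255),1)
    for y in range((y0+9)//10*10,y1,10):
        cv2.line(o,(0,(y-y0)*f),(4,(y-y0)*f),(0,0,255),1)
        if y%20==0: cv2.putText(o,str(y),(6,(y-y0)*f+4),0,.35,(0,0,255),1)
    cv2.imwrite(name,o)
E
python3 - <<'E'
from h import *
t=cv2.imread("pics/top0.png");s=cv2.imread("pics/scene0.png")
crop(t,160,145,300,275,5,"pics/tc.png")
crop(s,150,130,310,250,5,"pics/sc.png")
for p,z in(((179,219),.03),((203,188),.03),((260,194),0.01),((246,191),.058),((353,210),.02),((274,198),.097)): print(p,back("top",p,z)[0].round(4))
E
```

```text
(179, 219) [0.4764 0.3102 0.03  ]
(203, 188) [0.5692 0.2411 0.03  ]
(260, 194) [0.5543 0.0713 0.01  ]
(246, 191) [0.5593 0.1115 0.058 ]
(353, 210) [ 0.5085 -0.2064  0.02  ]
(274, 198) [0.5375 0.0316 0.097 ]
```

View pics/tc.png

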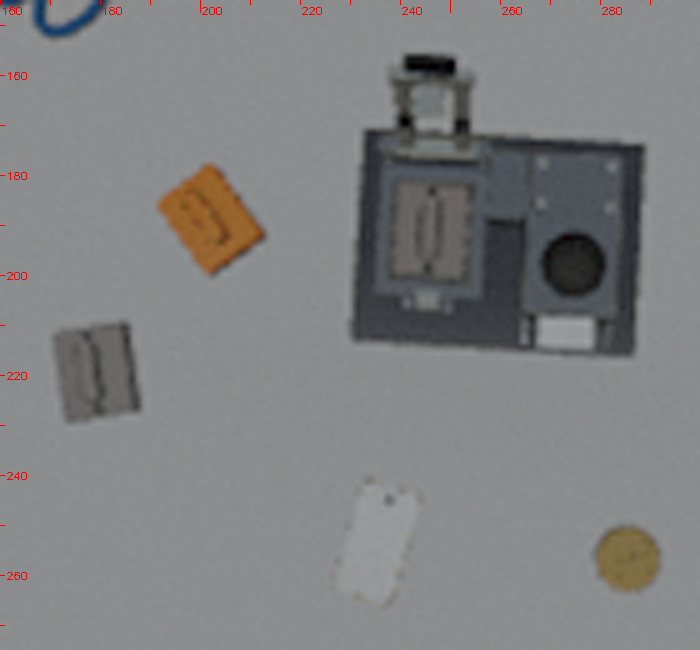

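View pics/sc.png

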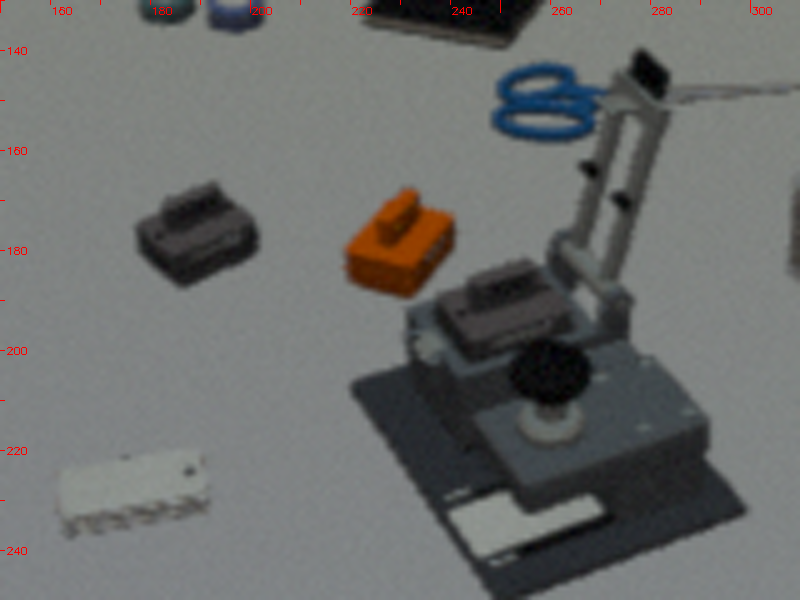

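```bash
cat > fit.py <<'E'
from h import *
from scipy.optimize import minimize,least_squares
def cass(x,y,yaw,z=0):
    # body points with taper, rib
    def b(lx,ly,zz): return [[sx*lx/2,sy*ly/2,zz] for sx in(-1,1) for sy in(-1,1)]
    B=np.array(b(.047,.035,0)+b(.054,.042,.006)+b(.054,.042,.026)); R=np.array(b(.034,.010,.026)+b(.034,.010,.044))
    c,s=np.cos(yaw),np.sin(yaw);M=np.array([[c,-s,0],[s,c,0],[0,0,1]])
    return [P@M.T+[x,y,z] for P in(B,R)]
F=16
def render(n,parts,win):
    x0,y0,x1,y1=win;m=np.zeros(((y1-y0)*F,(x1-x0)*F),np.uint8)
    for P in parts:
        uv=(proj(n,P)-[x0,y0]+.5)*F
        cv2.fillConvexPoly(m,cv2.convexHull((uv*16).astype(np.int32)),255,shift=4)
    return cv2.resize(m,(x1-x0,y1-y0),interpolation=cv2.INTER_AREA)/255.
def soft(im,win):
    x0,y0,x1,y1=win;p=im[y0:y1,x0:x1].astype(float)
    bg=np.median(np.r_[p[0],p[-1],p[:,0],p[:,-1]],0)
    d=np.linalg.norm(p-bg,axis=2);return np.clip(d/np.percentile(d,95)*1.0,0,1),d
E
python3 - <<'E'
from fit import *
ims={n:cv2.imread(f"pics/{n}0.png") for n in C}
W={"top":(164,203,194,236),"scene":(170,158,210,194)}
tg={}
for n in W:
    m,d=soft(ims[n],W[n]); tg[n]=np.clip(d/ (np.percentile(d,90)*.8),0,1)
def cost(p,ns):
    return sum(((render(n,cass(p[0]/100,p[1]/100,p[2]/10),W[n])-tg[n])**2).sum() for n in ns)
for ns in(["top"],["scene"],["top","scene"]):
    best=None
    for x0 in(46.5,47.5,48.5):
      for yw in(-1,0,1,2):
        r=minimize(cost,[x0,31,yw],args=(ns,),method="Nelder-Mead",options=dict(initial_simplex=[[x0,31,yw],[x0+.5,31,yw],[x0,31.5,yw],[x0,31,yw+1]]))
        if best is None or r.fun<best.fun: best=r
    print(ns,best.x[:2].round(2),np.degrees(best.x[2]/10).round(2),best.fun)
def draw(name,parts,n,win,f):
    x0,y0,x1,y1=win;o=cv2.resize(ims[n][y0:y1,x0:x1],None,fx=f,fy=f,interpolation=cv2.INTER_CUBIC)
    for P in parts:
        h=cv2.convexHull(((proj(n,P)-[x0,y0]+.5)*f).astype(np.int32));cv2.polylines(o,[h],True,(0,255,0),1)
    return o
P=cass(best.x[0]/100,best.x[1]/100,best.x[2]/10)
a=draw("",P,"top",W["top"],9);b=draw("",P,"scene",W["scene"],9)
H=max(a.shape[0],b.shape[0]);o=np.zeros((H,a.shape[1]+b.shape[1],3),np.uint8);o[:a.shape[0],:a.shape[1]]=a;o[:b.shape[0],a.shape[1]:]=b
cv2.imwrite("pics/ff.png",o)
crop(ims["top"],225,150,295,220,11,"pics/tc2.png")
E
```

```text
['top'] [47.65 31.33] 10.27 4.063753648860755
['scene'] [47.62 31.35] 9.57 4.598905415476972
['top', 'scene'] [47.63 31.34] 9.97 8.846188527380773
```

View pics/ff.png

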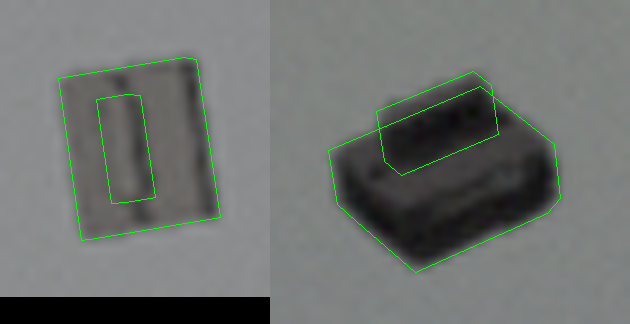

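View pics/tc2.png

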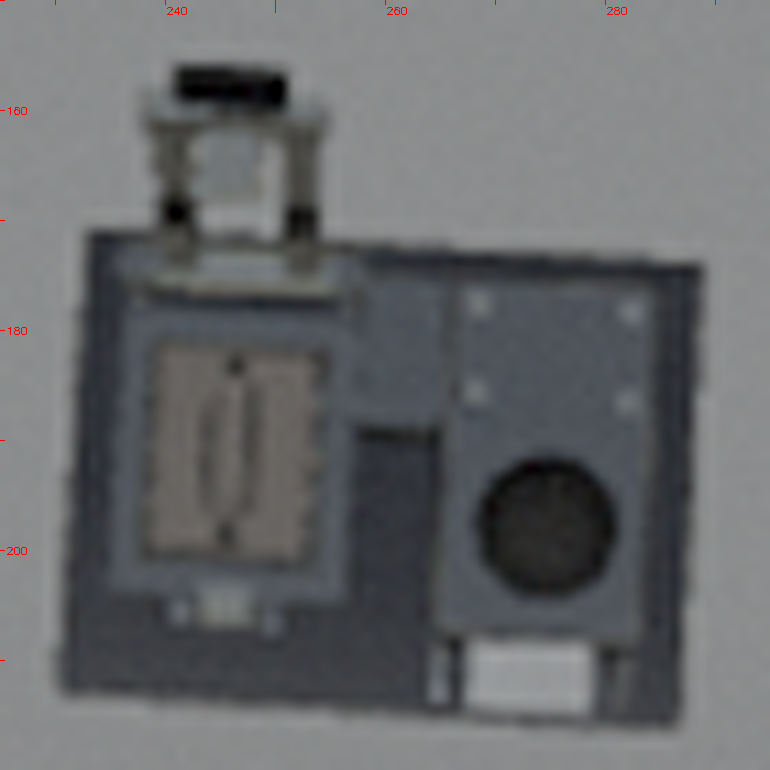

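```bash
cat > stamp.py <<'E'
from fit import *
def px(l): return np.array(l)/11.+[225,150]-.5
base=px([(88,230),(703,265),(680,725),(60,693)])
E
python3 - <<'E'
from stamp import *
L=np.array([[.065,.086],[.065,-.086],[-.065,-.086],[-.065,.086]])
W=back("top",base,.011)[:,:2]
print(W.round(4))
def f(p):
    c,s=np.cos(p[2]),np.sin(p[2]);return (L@np.array([[c,s],[-s,c]])+p[:2]-W).ravel()
r=least_squares(f,[.55,.07,0]);x,y,a=r.x;print(x,y,np.degrees(a),(r.fun*1000).round(1))
c,s=np.cos(a),np.sin(a)
def loc(P): return (P[:,:2]-[x,y])@np.array([[c,-s],[s,c]])
print("spent top corners",(loc(back("top",px([(150,345),(328,350),(308,560),(142,558)]),.069))*1000).round(1))
print("bay block",(loc(back("top",px([(118,278),(360,298),(348,605),(108,590)]),.058))*1000).round(1))
print("knob",(loc(back("top",px([(546,526)]),.09))*1000).round(1), back("top",px([(546,526)]),.09))
# scene-based check: base corners
S=cv2.imread("pics/scene0.png");crop(S,215,135,305,245,7,"pics/sc2.png")
E
```

```text
[[ 0.6253  0.1557]
 [ 0.6171 -0.0143]
 [ 0.4904 -0.0085]
 [ 0.4974  0.1612]]
0.557575621063274 0.07351916597687772 -2.560157362829562 [ 1.   0.9  1.6 -1.  -1.6 -1.  -1.   1.1]
spent top corners [[ 27.1  61.7]
 [ 28.3  15.2]
 [-26.7  17.3]
 [-28.6  60.5]]
bay block [[ 45.5  72. ]
 [ 43.6   7.9]
 [-37.4   6.5]
 [-36.9  69.7]]
knob [[-15.8 -43.3]] [[0.53982097 0.03096846 0.09      ]]
```

View pics/sc2.png

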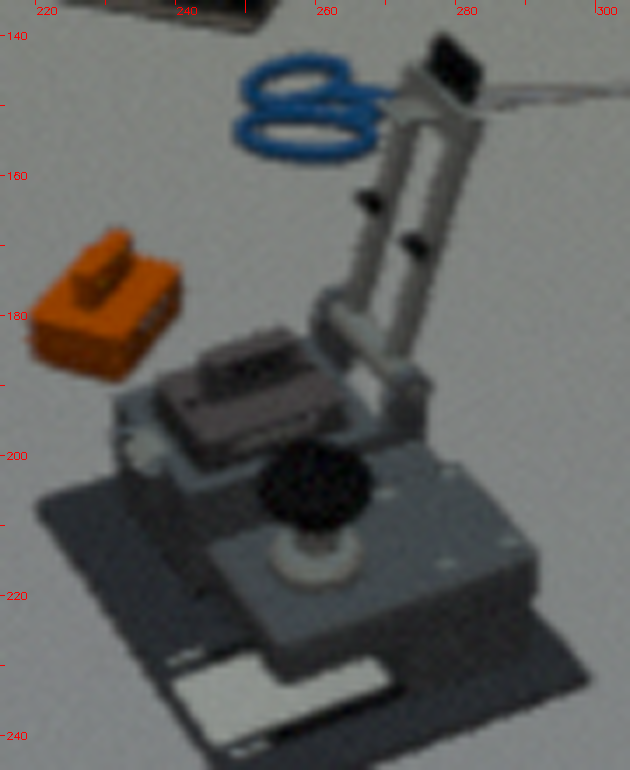

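```bash
cat > ov.py <<'E'
from fit import *
def overlay(ims,pose,th,out,spent=True,wins={"top":(225,150,295,220),"scene":(215,130,305,250)}):
    x,y,a=pose;c,s=np.cos(a),np.sin(a);M=np.array([[c,-s,0],[s,c,0],[0,0,1]])
    T=lambda P:np.array(P)@M.T+[x,y,0]
    bx=lambda x0,x1,y0,y1,z0,z1:np.array([[X,Y,Z] for X in(x0,x1) for Y in(y0,y1) for Z in(z0,z1)])
    parts=[(T(bx(-.065,.065,-.086,.086,0,.011)),(0,255,0)),(T(bx(-.038,.038,.007,.069,.011,.058)),(255,255,0))]
    if spent:
        cx=T([[0,.038,0]])[0]
        parts+=[(P,(0,255,255)) for P in cass(cx[0],cx[1],a,.043)]
    ct,st=np.cos(th),np.sin(th)
    def H(P): # clamp frame: local x' (neg to free end), z'
        P=np.array(P);X=P[:,0];Z=P[:,2]
        return T(np.c_[.048+X*ct+Z*st,.038+P[:,1],.070-X*st+Z*ct])
    parts+=[(H(bx(-.100,-.086,-.022,.022,-.004,.003)),(255,0,255)),(H(bx(-.114,-.100,-.014,.014,-.004,.003)),(0,0,255)),
     (H(bx(-.1,0,.013,.020,-.004,.003)),(255,0,255)),(H(bx(-.1,0,-.020,-.013,-.004,.003)),(255,0,255))]
    outs=[]
    for n,w in wins.items():
        f=int(min(390/(w[2]-w[0]),580/(w[3]-w[1])))
        x0,y0,x1,y1=w;o=cv2.resize(ims[n][y0:y1,x0:x1],None,fx=f,fy=f,interpolation=cv2.INTER_CUBIC)
        for P,col in parts:
            cv2.polylines(o,[cv2.convexHull(((proj(n,P)-[x0,y0]+.5)*f).astype(np.int32))],True,col,1)
        outs.append(o)
    h=max(o.shape[0] for o in outs)
    cv2.imwrite(out,np.hstack([cv2.copyMakeBorder(o,0,h-o.shape[0],0,0,cv2.BORDER_CONSTANT) for o in outs]))
E
python3 - <<'E'
from ov import *
ims={n:cv2.imread(f"pics/{n}0.png") for n in C}
overlay(ims,(.5576,.0735,np.radians(-2.56)),2.0,"pics/ov.png")
E
```

```text
(no output)
```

View pics/ov.png

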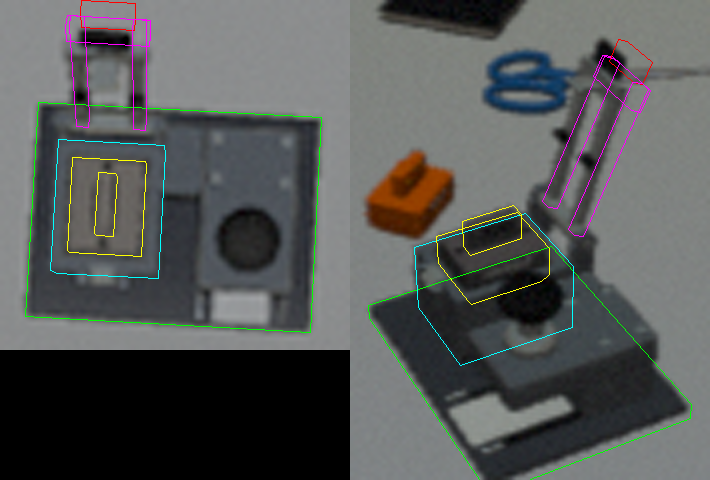

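Run:
```python
from ov import *
ims={n:cv2.imread(f"pics/{n}0.png") for n in C}
overlay(ims,(.5576,.0735,np.radians(-2.56)),1.82,"pics/ov2.png")
print(proj("scene",[[.5398,.031,.097],[.5398,.031,.085]]))
# dish
for n in C:
    hsv=cv2.cvtColor(ims[n],cv2.COLOR_BGR2LAB).astype(int);m=((hsv[...,1]>138)).astype(np.uint8)
    k,l,st,ce=cv2.connectedComponentsWithStats(m)
    sel=0
    for i in range(1,k):
        if st[i][4]>500 and abs(ce[i]-proj(n,[[.5085,-.2064,.02]])[0]).max()<25: sel=i
    cs,_=cv2.findContours((l==sel).astype(np.uint8),cv2.RETR_EXTERNAL,cv2.CHAIN_APPROX_NONE)
    c=max(cs,key=cv2.contourArea)[:,0].astype(float)
    W=back(n,c,.022)[:,:2]
    r=least_squares(lambda p:np.hypot(*(W-p[:2]).T)-p[2],[.51,-.2,.1],loss="soft_l1",f_scale=.003);print(n,st[sel],r.x)
    e=cv2.fitEllipse(c.astype(np.float32));print(e)
```

```text
[[259.7281221  201.65292828]
 [259.78756217 205.92268432]]
scene [ 252  264  118  100 9177] [ 0.51070692 -0.20417079  0.10616655]
((310.853759765625, 313.0860900878906), (97.13778686523438, 118.2946548461914), 105.042724609375)
top [ 318  174   71   72 3638] [ 0.51489535 -0.2096048   0.10074935]
((354.10101318359375, 208.2354278564453), (64.63552856445312, 72.79550170898438), 132.6537322998047)
```

View pics/ov2.png

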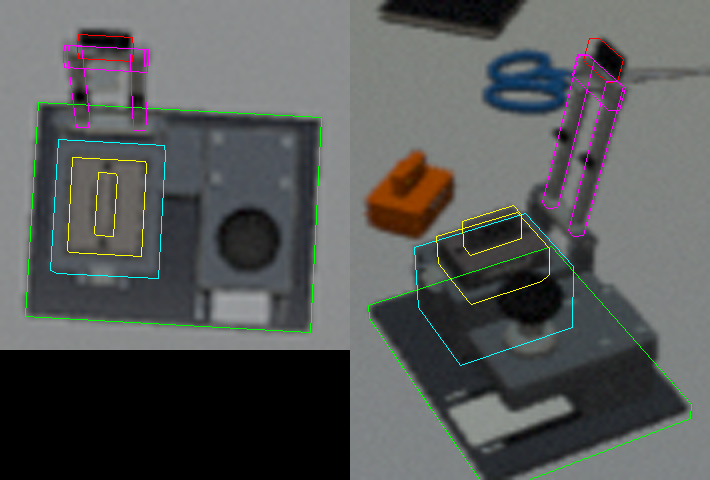

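apply_moves(deltas=[{"slide": [2.5, 4, 0], "turn": [0, 0, -1], "jaw": 4}, {"slide": [5, 8, 0], "turn": [0, 0, -2], "jaw": 4}, {"slide": [8, 12, 0], "turn": [0, 0, -3], "jaw": 4}, {"slide": [10.5, 16, 0], "turn": [0, 0, -4], "jaw": 4}, {"slide": [13, 20, 0], "turn": [0, 0, -5], "jaw": 4}, {"slide": [15.5, 24, 0], "turn": [0, 0, -6], "jaw": 4}, {"slide": [18, 28, 0], "turn": [0, 0, -7], "jaw": 4}, {"slide": [20.5, 32, 0], "turn": [0, 0, -8], "jaw": 4}, {"slide": [23, 36, 0], "turn": [0, 0, -9], "jaw": 4}, {"slide": [25.5, 40, 0], "turn": [0, 0, -10], "jaw": 4}, {"slide": [28, 44, 0], "turn": [0, 0, -11], "jaw": 4}, {"slide": [30.5, 48, 0], "turn": [0, 0, -12], "jaw": 4}, {"slide": [33, 52, 0], "turn": [0, 0, -13], "jaw": 4}, {"slide": [36, 56, 0], "turn": [0, 0, -14], "jaw": 4}, {"slide": [38.5, 60, 0], "turn": [0, 0, -15], "jaw": 4}, {"slide": [41, 64, 0], "turn": [0, 0, -15.7], "jaw": 4}, {"slide": [42.5, 66.5, 0], "turn": [0, 0, -15.7], "jaw": 4}, {"slide": [42.93, 67.15, 0], "turn": [0, 0, -15.7], "jaw": 4}, {"slide": [42.93, 67.15, 0], "turn": [0, 0, -15.7], "jaw": 4}, {"slide": [42.93, 67.15, 0], "turn": [0, 0, -15.7], "jaw": 4}])

```text
time: 2.1
tool_pos: [0.5588, 0.1104, 0.2302]
eef_rot: [[0.999, -0.046, -0.002], [-0.046, -0.999, -0.001], [-0.001, 0.001, -1.0]]
ft_force: [-0.6, -0.1, -0.1]
grip_width: 0.0397
```

apply_moves(deltas=[{"slide": [0, 0, -3], "jaw": 4}, {"slide": [0, 0, -6], "jaw": 4}, {"slide": [0, 0, -8], "jaw": 4}, {"slide": [0, 0, -9], "jaw": 4}, {"slide": [0, 0, -9], "jaw": 4}])

```text
invalid input at $.deltas[0]: expected keys slide, turn, jaw
```

```bash
cat > look.py <<'E'
from h import *
import sys
# look.py tag  top-window scene-window
def look(tag,wt,ws):
    outs=[]
    for n,w in(("top",wt),("scene",ws)):
        im=robot.get_image(n);cv2.imwrite(f"pics/{n}_{tag}.png",im)
        f=int(min(395/(w[2]-w[0]),590/(w[3]-w[1])));crop(im,*w,f,"/tmp/c.png");outs.append(cv2.imread("/tmp/c.png"))
    h=max(o.shape[0] for o in outs)
    cv2.imwrite(f"pics/{tag}.png",np.hstack([cv2.copyMakeBorder(o,0,h-o.shape[0],0,0,cv2.BORDER_CONSTANT) for o in outs]))
    s=robot.get_state();print(s["time"],s["tool_pos"].round(4),s["ft_force"].round(2),s["grip_width"].round(4))
E
python3 -c "
from look import *
look('a1',(215,140,300,225),(205,110,305,250))"
```

```text
Traceback (most recent call last):
  File "look.py", line 11, in look
    s=robot.get_state();print(s["time"],s["tool_pos"].round(4),s["ft_force"].round(2),s["grip_width"].round(4))
                                                                                      ^^^^^^^^^^^^^^^^^^^^^
AttributeError: 'float' object has no attribute 'round'
```

View pics/a1.png

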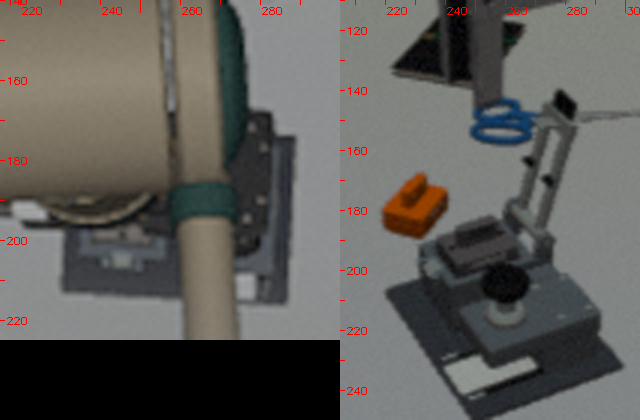

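apply_moves(deltas=[{"slide": [0, 0, -3], "turn": [0, 0, 0], "jaw": 4}, {"slide": [0, 0, -6], "turn": [0, 0, 0], "jaw": 4}, {"slide": [0, 0, -8], "turn": [0, 0, 0], "jaw": 4}, {"slide": [0, 0, -9], "turn": [0, 0, 0], "jaw": 4}, {"slide": [0, 0, -9], "turn": [0, 0, 0], "jaw": 4}])

```text
time: 2.7
tool_pos: [0.5586, 0.1104, 0.1396]
eef_rot: [[0.999, -0.046, -0.003], [-0.046, -0.999, -0.0], [-0.003, 0.001, -1.0]]
ft_force: [-0.8, 1.0, 0.9]
grip_width: 0.0403
```

```bash
sed -i 's/s\["grip_width"\].round(4)/round(s["grip_width"],4)/' look.py
python3 -c "
from look import *
look('a2',(215,140,300,225),(205,110,305,250))"
```

```text
2.8 [0.5603 0.1109 0.1415] [ 0.36 -0.51 -0.07] 0.0403
```

View pics/a2.png

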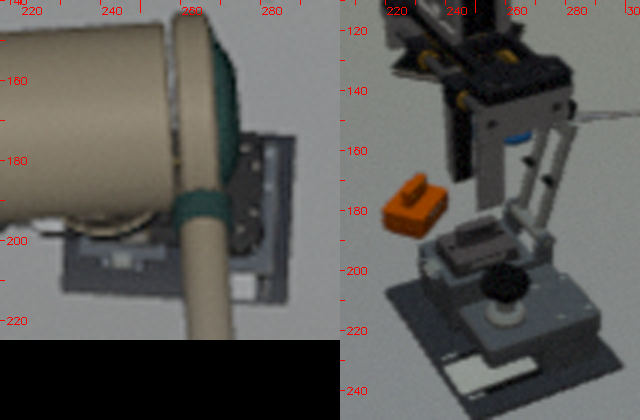

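Run:
```python
from h import *
im=cv2.imread("pics/scene_a2.png");s=robot.get_state();R=s["eef_rot"];t=s["tool_pos"]
w=(195,80,305,230);f=5;o=cv2.resize(im[w[1]:w[3],w[0]:w[2]],None,fx=f,fy=f,interpolation=cv2.INTER_CUBIC)
for hx,hy,col in((.0375,.0885,(0,255,0)),(.0885,.0375,(0,0,255))):
    P=np.array([[a*hx,b*hy,z] for a in(-1,1) for b in(-1,1) for z in(-.072,-.10)])@R.T+t
    u=((proj("scene",P)-w[:2]+.5)*f).astype(np.int32);cv2.polylines(o,[cv2.convexHull(u)],True,col,1)
    q=((proj("scene",np.array([[a*hx,b*hy,-.072] for a,b in((-1,-1),(-1,1),(1,1),(1,-1))])@R.T+t)-w[:2]+.5)*f).astype(np.int32);cv2.polylines(o,[q],True,col,2)
cv2.imwrite("pics/gb.png",o)
```

```text
(no output)
```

View pics/gb.png

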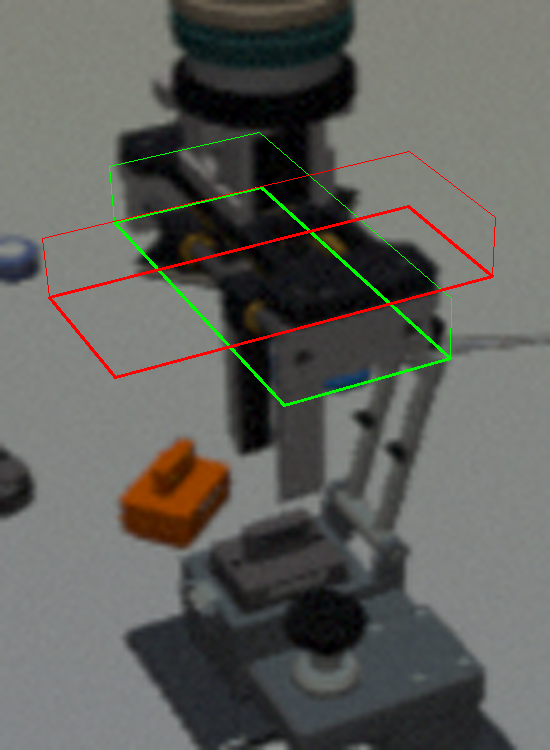

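apply_moves(deltas=[{"slide": [0, 0, -1.5], "turn": [0, 0, 0], "jaw": 4}, {"slide": [0, 0, -3], "turn": [0, 0, 0], "jaw": 4}, {"slide": [0, 0, -3.8], "turn": [0, 0, 0], "jaw": 4}, {"slide": [0, 0, -4.2], "turn": [0, 0, 0], "jaw": 4}, {"slide": [0, 0, -4.2], "turn": [0, 0, 0], "jaw": 4}])

```text
time: 3.3
tool_pos: [0.5599, 0.1115, 0.0988]
eef_rot: [[0.999, -0.045, 0.0], [-0.045, -0.999, -0.0], [0.0, 0.0, -1.0]]
ft_force: [0.1, -0.1, -0.6]
grip_width: 0.04
```

apply_moves(deltas=[{"slide": [0, 0, 0], "turn": [0, 0, 0], "jaw": 2}, {"slide": [0, 0, 0], "turn": [0, 0, 0], "jaw": 0}, {"slide": [0, 0, 0], "turn": [0, 0, 0], "jaw": 0}, {"slide": [0, 0, 0], "turn": [0, 0, 0], "jaw": 0}, {"slide": [0, 0, 0], "turn": [0, 0, 0], "jaw": 0}, {"slide": [0, 0, 0], "turn": [0, 0, 0], "jaw": 0}])

```text
time: 3.9
tool_pos: [0.5598, 0.1115, 0.0986]
eef_rot: [[0.999, -0.045, 0.0], [-0.045, -0.999, -0.0], [0.0, 0.0, -1.0]]
ft_force: [-0.4, 0.2, 0.1]
grip_width: 0.0095
```

apply_moves(deltas=[{"slide": [0, 0, 0.7], "turn": [0, 0, 0], "jaw": 0}, {"slide": [0, 0, 1.5], "turn": [0, 0, 0], "jaw": 0}, {"slide": [0, 0, 3], "turn": [0, 0, 0], "jaw": 0}, {"slide": [0, 0, 5.5], "turn": [0, 0, 0], "jaw": 0}, {"slide": [0, 0, 8], "turn": [0, 0, 0], "jaw": 0}, {"slide": [0, 0, 8], "turn": [0, 0, 0], "jaw": 0}])

```text
time: 4.5
tool_pos: [0.5624, 0.1117, 0.1827]
eef_rot: [[0.999, -0.045, 0.008], [-0.045, -0.999, 0.001], [0.008, -0.001, -1.0]]
ft_force: [-0.0, 0.2, 0.2]
grip_width: 0.0096
```

```bash
python3 -c "
from look import *
look('a3',(215,140,300,225),(205,110,305,250))"
```

```text
4.6 [0.5598 0.1114 0.179 ] [ 0.19 -0.5  -1.45] 0.0091
```

View pics/a3.png

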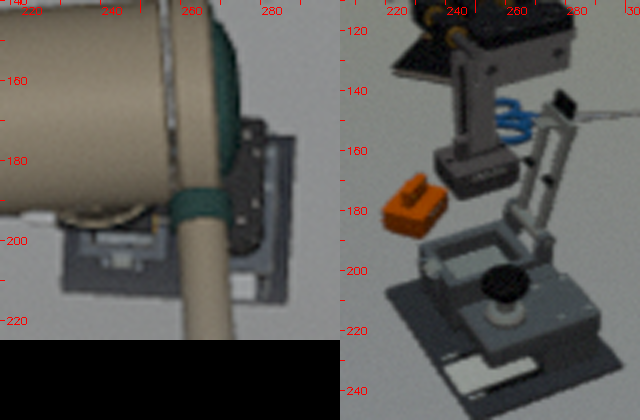

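apply_moves(deltas=[{"slide": [0, -2, 1], "turn": [0, 0, 0], "jaw": 0}, {"slide": [-0.8, -5.5, 2], "turn": [0, 0, 0], "jaw": 0}, {"slide": [-1.6, -10, 2], "turn": [0, 0, 0], "jaw": 0}, {"slide": [-2.4, -14.5, 2], "turn": [0, 0, 0], "jaw": 0}, {"slide": [-3.1, -19, 2], "turn": [0, 0, 0], "jaw": 0}, {"slide": [-3.7, -23.5, 1], "turn": [0, 0, 0], "jaw": 0}, {"slide": [-4.3, -27.5, -1], "turn": [0, 0, 0], "jaw": 0}, {"slide": [-4.8, -30.5, -4], "turn": [0, 0, 0], "jaw": 0}, {"slide": [-4.8, -31.6, -7], "turn": [0, 0, 0], "jaw": 0}, {"slide": [-4.8, -31.6, -9], "turn": [0, 0, 0], "jaw": 0}, {"slide": [-4.8, -31.6, -9.8], "turn": [0, 0, 0], "jaw": 0}, {"slide": [-4.8, -31.6, -9.8], "turn": [0, 0, 0], "jaw": 0}])

```text
time: 5.8
tool_pos: [0.5103, -0.2037, 0.0785]
eef_rot: [[0.999, -0.045, -0.004], [-0.045, -0.999, 0.002], [-0.004, -0.002, -1.0]]
ft_force: [-0.5, -0.1, -0.1]
grip_width: 0.0095
```

```bash
python3 -c "
from look import *
look('a4',(310,160,400,260),(240,230,380,360))"
```

```text
5.9 [ 0.512  -0.2043  0.0808] [-0.26 -0.53 -1.17] 0.0097
```

View pics/a4.png

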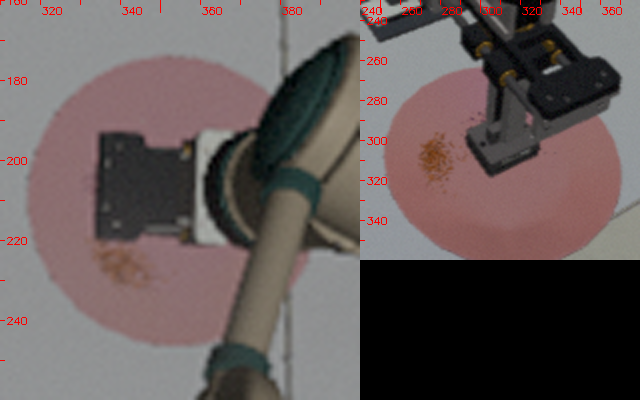

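apply_moves(deltas=[{"slide": [0, 0, -0.6], "turn": [0, 0, 0], "jaw": 0}, {"slide": [0, 0, -1.0], "turn": [0, 0, 0], "jaw": 0}, {"slide": [0, 0, -1.3], "turn": [0, 0, 0], "jaw": 0}, {"slide": [0, 0, -1.5], "turn": [0, 0, 0], "jaw": 0}, {"slide": [0, 0, -1.5], "turn": [0, 0, 0], "jaw": 0}, {"slide": [0, 0, -1.5], "turn": [0, 0, 0], "jaw": 0}])

```text
time: 6.5
tool_pos: [0.5118, -0.2046, 0.0656]
eef_rot: [[0.999, -0.045, 0.0], [-0.045, -0.999, -0.0], [0.0, 0.0, -1.0]]
ft_force: [0.2, -0.7, -0.5]
grip_width: 0.0101
```

apply_moves(deltas=[{"slide": [0, 0, -0.1], "turn": [0, 0, 0], "jaw": 0}, {"slide": [0, 0, -0.2], "turn": [0, 0, 0], "jaw": 0}, {"slide": [0, 0, -0.2], "turn": [0, 0, 0], "jaw": 0}, {"slide": [0, 0, -0.2], "turn": [0, 0, 0], "jaw": 0}])

```text
time: 6.9
tool_pos: [0.5117, -0.2046, 0.0635]
eef_rot: [[0.999, -0.045, -0.0], [-0.045, -0.999, -0.0], [-0.0, 0.0, -1.0]]
ft_force: [0.1, 0.1, -0.5]
grip_width: 0.0098
```

apply_moves(deltas=[{"slide": [0, 0, -0.1], "turn": [0, 0, 0], "jaw": 0}, {"slide": [0, 0, -0.1], "turn": [0, 0, 0], "jaw": 0}, {"slide": [0, 0, -0.1], "turn": [0, 0, 0], "jaw": 1.6}, {"slide": [0, 0, -0.1], "turn": [0, 0, 0], "jaw": 3}, {"slide": [0, 0, -0.1], "turn": [0, 0, 0], "jaw": 3}, {"slide": [0, 0, 1.5], "turn": [0, 0, 0], "jaw": 3}, {"slide": [0, 0, 5], "turn": [0, 0, 0], "jaw": 3}, {"slide": [0, 0, 10], "turn": [0, 0, 0], "jaw": 3}, {"slide": [0, 0, 12], "turn": [0, 0, 0], "jaw": 3}])

```text
time: 7.8
tool_pos: [0.5137, -0.2056, 0.1879]
eef_rot: [[0.999, -0.045, 0.006], [-0.045, -0.999, -0.003], [0.006, 0.003, -1.0]]
ft_force: [1.5, 0.3, -0.1]
grip_width: 0.03
```

```bash
python3 -c "
from look import *
look('a5',(310,160,400,260),(240,230,380,360))"
```

```text
7.9 [ 0.5139 -0.2057  0.1873] [ 0.13  0.06 -0.08] 0.0304
```

View pics/a5.png

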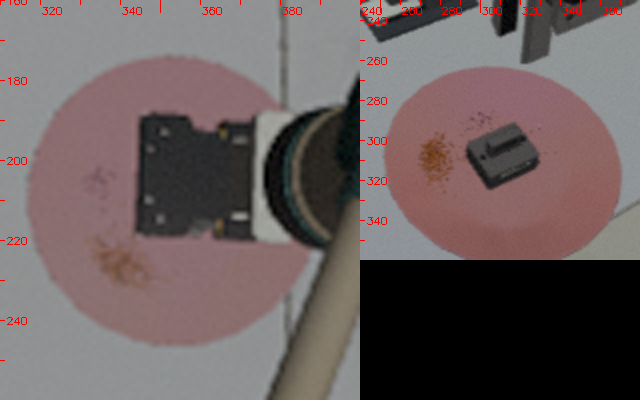

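apply_moves(deltas=[{"slide": [0, 2, 2], "turn": [0, 0, 1], "jaw": 4}, {"slide": [-0.3, 6, 4], "turn": [0, 0, 2], "jaw": 4}, {"slide": [-0.6, 10.5, 4], "turn": [0, 0, 3], "jaw": 4}, {"slide": [-0.9, 15, 4], "turn": [0, 0, 4], "jaw": 4}, {"slide": [-1.2, 19.5, 4], "turn": [0, 0, 5], "jaw": 4}, {"slide": [-1.5, 24, 4], "turn": [0, 0, 6], "jaw": 4}, {"slide": [-1.8, 28.5, 4], "turn": [0, 0, 7], "jaw": 4}, {"slide": [-2.1, 33, 4], "turn": [0, 0, 8], "jaw": 4}, {"slide": [-2.4, 37.5, 4], "turn": [0, 0, 9], "jaw": 4}, {"slide": [-2.7, 42, 3], "turn": [0, 0, 10], "jaw": 4}, {"slide": [-3, 46, 1], "turn": [0, 0, 11], "jaw": 4}, {"slide": [-3.3, 49.5, -1], "turn": [0, 0, 12], "jaw": 4}, {"slide": [-3.5, 51.5, -4], "turn": [0, 0, 12.5], "jaw": 4}, {"slide": [-3.5, 51.8, -6.5], "turn": [0, 0, 12.5], "jaw": 4}, {"slide": [-3.5, 51.8, -7.5], "turn": [0, 0, 12.5], "jaw": 4}, {"slide": [-3.5, 51.8, -7.5], "turn": [0, 0, 12.5], "jaw": 4}, {"slide": [-3.5, 51.8, -7.5], "turn": [0, 0, 12.5], "jaw": 4}])

```text
time: 9.6
tool_pos: [0.4771, 0.313, 0.1087]
eef_rot: [[0.985, 0.171, 0.0], [0.171, -0.985, -0.0], [0.0, 0.0, -1.0]]
ft_force: [-0.0, -0.5, 0.7]
grip_width: 0.0402
```

```bash
python3 -c "
from look import *
look('a6',(150,170,230,240),(150,100,250,220))"
```

```text
9.7 [0.4777 0.3133 0.1097] [ 0.15 -0.85  0.02] 0.04
```

View pics/a6.png

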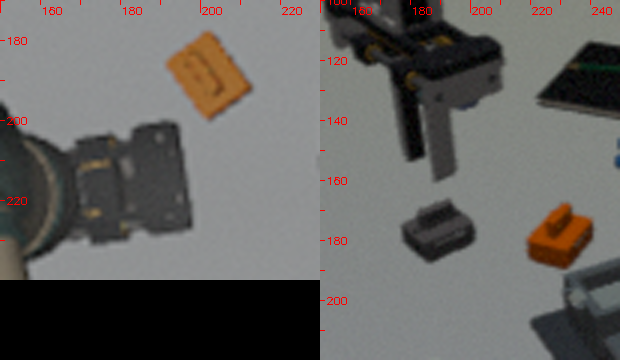

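apply_moves(deltas=[{"slide": [0, 0, -2], "turn": [0, 0, 0], "jaw": 4}, {"slide": [0, 0, -4], "turn": [0, 0, 0], "jaw": 4}, {"slide": [0, 0, -4.9], "turn": [0, 0, 0], "jaw": 4}, {"slide": [0, 0, -5.3], "turn": [0, 0, 0], "jaw": 4}, {"slide": [0, 0, -5.3], "turn": [0, 0, 0], "jaw": 4}, {"slide": [0, 0, -5.3], "turn": [0, 0, 0], "jaw": 2}, {"slide": [0, 0, -5.3], "turn": [0, 0, 0], "jaw": 0}, {"slide": [0, 0, -5.3], "turn": [0, 0, 0], "jaw": 0}, {"slide": [0, 0, -5.3], "turn": [0, 0, 0], "jaw": 0}, {"slide": [0, 0, -5.3], "turn": [0, 0, 0], "jaw": 0}, {"slide": [0, 0, -5.3], "turn": [0, 0, 0], "jaw": 0}])

```text
time: 10.8
tool_pos: [0.4768, 0.3136, 0.0557]
eef_rot: [[0.985, 0.172, 0.0], [0.172, -0.985, 0.0], [0.0, -0.0, -1.0]]
ft_force: [-0.6, 0.6, 3.0]
grip_width: 0.0099
```

apply_moves(deltas=[{"slide": [0, 0, 1], "turn": [0, 0, 0], "jaw": 0}, {"slide": [0, 0, 4], "turn": [0, 0, 0], "jaw": 0}, {"slide": [0, 0, 8], "turn": [0, 0, 0], "jaw": 0}, {"slide": [1, -2, 11], "turn": [0, 0, -1.5], "jaw": 0}, {"slide": [2.5, -6, 11], "turn": [0, 0, -4], "jaw": 0}, {"slide": [4.2, -10, 11], "turn": [0, 0, -6.5], "jaw": 0}, {"slide": [5.8, -14, 11], "turn": [0, 0, -9], "jaw": 0}, {"slide": [7.4, -18, 11], "turn": [0, 0, -11.5], "jaw": 0}, {"slide": [8.3, -19.8, 10], "turn": [0, 0, -12.5], "jaw": 0}, {"slide": [8.3, -20.2, 8.5], "turn": [0, 0, -12.5], "jaw": 0}, {"slide": [8.3, -20.2, 7.5], "turn": [0, 0, -12.5], "jaw": 0}, {"slide": [8.3, -20.2, 7.5], "turn": [0, 0, -12.5], "jaw": 0}, {"slide": [8.3, -20.2, 7.5], "turn": [0, 0, -12.5], "jaw": 0}])

```text
time: 12.1
tool_pos: [0.5595, 0.1121, 0.1307]
eef_rot: [[0.999, -0.044, -0.0], [-0.044, -0.999, 0.0], [-0.0, -0.0, -1.0]]
ft_force: [0.2, 0.2, -1.3]
grip_width: 0.0094
```

```bash
python3 -c "
from look import *
look('a7',(215,140,300,225),(205,110,305,250))"
```

```text
12.2 [0.56   0.1122 0.1312] [ 0.09 -0.02 -0.5 ] 0.0097
```

View pics/a7.png

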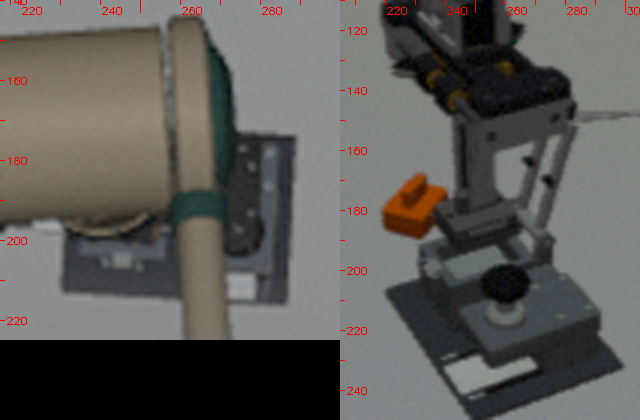

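apply_moves(deltas=[{"slide": [0, -0.05, -0.7], "turn": [0, 0, 0], "jaw": 0}, {"slide": [0, -0.05, -1.3], "turn": [0, 0, 0], "jaw": 0}, {"slide": [0, -0.05, -1.8], "turn": [0, 0, 0], "jaw": 0}, {"slide": [0, -0.05, -2.2], "turn": [0, 0, 0], "jaw": 0}, {"slide": [0, -0.05, -2.5], "turn": [0, 0, 0], "jaw": 0}, {"slide": [0, -0.05, -2.5], "turn": [0, 0, 0], "jaw": 0}])

```text
time: 12.8
tool_pos: [0.5594, 0.1109, 0.1049]
eef_rot: [[0.999, -0.045, -0.001], [-0.045, -0.999, -0.0], [-0.001, 0.0, -1.0]]
ft_force: [-0.5, 0.5, -0.6]
grip_width: 0.0098
```

apply_moves(deltas=[{"slide": [0, 0, -0.3], "turn": [0, 0, 0], "jaw": 0}, {"slide": [0, 0, -0.5], "turn": [0, 0, 0], "jaw": 0}, {"slide": [0, 0, -0.65], "turn": [0, 0, 0], "jaw": 0}, {"slide": [0, 0, -0.65], "turn": [0, 0, 0], "jaw": 0}, {"slide": [0, 0, -0.65], "turn": [0, 0, 0], "jaw": 0}])

```text
time: 13.3
tool_pos: [0.5598, 0.111, 0.099]
eef_rot: [[0.999, -0.045, 0.0], [-0.045, -0.999, -0.0], [0.0, 0.0, -1.0]]
ft_force: [-0.4, 0.4, -0.9]
grip_width: 0.01
```

apply_moves(deltas=[{"slide": [0, 0, 0], "turn": [0, 0, 0], "jaw": 1.6}, {"slide": [0, 0, 0], "turn": [0, 0, 0], "jaw": 3}, {"slide": [0, 0, 0], "turn": [0, 0, 0], "jaw": 3}, {"slide": [0, 0, 1.5], "turn": [0, 0, 0], "jaw": 3}, {"slide": [0, 0, 5], "turn": [0, 0, 0], "jaw": 3}, {"slide": [0, 0, 10], "turn": [0, 0, 0], "jaw": 3}, {"slide": [0, 0, 13], "turn": [0, 0, 0], "jaw": 3}, {"slide": [0, 0, 13], "turn": [0, 0, 0], "jaw": 3}])

```text
time: 14.1
tool_pos: [0.5627, 0.1112, 0.2344]
eef_rot: [[0.999, -0.045, 0.011], [-0.045, -0.999, 0.001], [0.011, -0.001, -1.0]]
ft_force: [-0.2, -0.0, -0.5]
grip_width: 0.0301
```

```bash
python3 -c "
from look import *
look('a8',(215,140,300,225),(205,110,305,250))"
```

```text
14.2 [0.5597 0.111  0.2294] [ 0.04 -0.34 -1.04] 0.0303
```

View pics/a8.png

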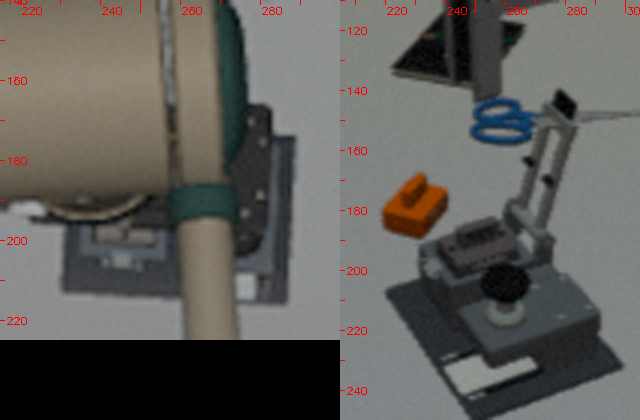

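apply_moves(deltas=[{"slide": [0, 0, 1.5], "turn": [0, 0, 0], "jaw": 0}, {"slide": [2, 0, 3], "turn": [0, 0, 0], "jaw": 0}, {"slide": [5, -0.2, 3], "turn": [0, 0, 0], "jaw": 0}, {"slide": [8, -0.4, 3], "turn": [0, 0, 0], "jaw": 0}, {"slide": [11, -0.45, 3], "turn": [0, 0, 0], "jaw": 0}, {"slide": [11, -0.45, 1.5], "turn": [0, 0, 0], "jaw": 0}, {"slide": [11, -0.45, -1.5], "turn": [0, 0, 0], "jaw": 0}, {"slide": [11, -0.45, -4.5], "turn": [0, 0, 0], "jaw": 0}, {"slide": [11, -0.45, -6], "turn": [0, 0, 0], "jaw": 0}, {"slide": [11, -0.45, -6], "turn": [0, 0, 0], "jaw": 0}, {"slide": [11, -0.45, -6], "turn": [0, 0, 0], "jaw": 0}])

```text
time: 15.3
tool_pos: [0.6691, 0.1064, 0.1675]
eef_rot: [[0.999, -0.045, -0.003], [-0.045, -0.999, -0.0], [-0.003, 0.0, -1.0]]
ft_force: [1.0, -0.0, 0.3]
grip_width: 0.0005
```

```bash
python3 -c "
from look import *
look('a9',(215,110,300,225),(205,80,305,230))"
```

```text
15.4 [0.6702 0.1065 0.1696] [ 0.26 -0.17  0.27] 0.0003
```

View pics/a9.png

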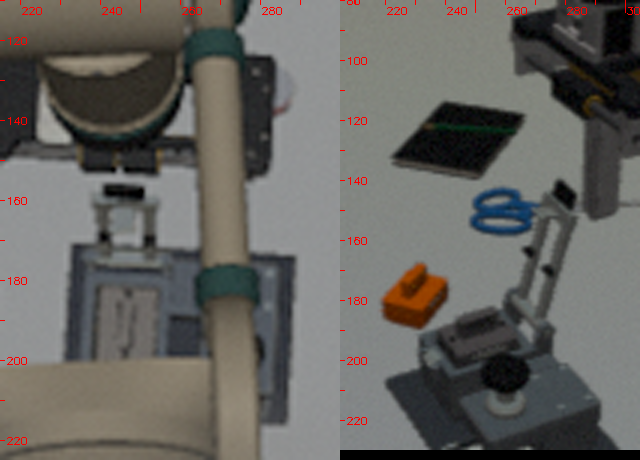

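Run:
```python
import numpy as np
from workcell import robot
s=robot.get_state();print(s["time"],s["tool_pos"].round(4))
u=np.array([.999,-.0447]);cr=np.array([.5593,.1115]);cmd=np.array([.6693,.1065,.169])
for th in [1.82,1.7,1.57,1.4,1.25,1.1,.95,.8,.65,.5,.4,.3,.2]:
    if th>=1.57:
        lx=.048-.114*np.cos(th)+.003*np.sin(th); z=.070+.098*np.sin(th)-.004
    else:
        r=.093+ (1.57-th)/1.57*.009
        lx=.048-r*np.cos(th)+.003*np.sin(th); z=.070+r*np.sin(th)+.003*np.cos(th)
    lx+=.008
    w=cr+u*lx; t=np.r_[w,z+.025]
    print(th,((t-cmd)*100).round(1), t.round(3))
```

```text
15.4 [0.6702 0.1065 0.1696]
1.82 [-2.3  0.1  1.7] [0.646 0.108 0.186]
1.7 [-3.6  0.2  1.9] [0.633 0.108 0.188]
1.57 [-5.1  0.2  2. ] [0.618 0.109 0.189]
1.4 [-6.7  0.3  1.9] [0.602 0.11  0.188]
1.25 [-8.1  0.4  1.7] [0.588 0.11  0.186]
1.1 [-9.5  0.4  1.3] [0.575 0.111 0.182]
0.95 [-10.8   0.5   0.6] [0.562 0.111 0.175]
0.8 [-12.    0.5  -0.2] [0.55  0.112 0.167]
0.65 [-13.    0.6  -1.2] [0.539 0.112 0.157]
0.5 [-14.    0.6  -2.4] [0.53  0.113 0.145]
0.4 [-14.5   0.7  -3.2] [0.525 0.113 0.137]
0.3 [-14.9   0.7  -4.1] [0.52  0.113 0.128]
0.2 [-15.2   0.7  -5.1] [0.517 0.113 0.118]
```

apply_moves(deltas=[{"slide": [-1.2, 0.1, 1.2], "turn": [0, 0, 0], "jaw": 0}, {"slide": [-2.3, 0.1, 1.5], "turn": [0, 0, 0], "jaw": 0}, {"slide": [-3.6, 0.2, 1.6], "turn": [0, 0, 0], "jaw": 0}, {"slide": [-5.1, 0.2, 1.8], "turn": [0, 0, 0], "jaw": 0}, {"slide": [-6.7, 0.3, 1.9], "turn": [0, 0, 0], "jaw": 0}, {"slide": [-8.1, 0.4, 1.7], "turn": [0, 0, 0], "jaw": 0}, {"slide": [-8.1, 0.4, 1.7], "turn": [0, 0, 0], "jaw": 0}])

```text
time: 16.1
tool_pos: [0.5858, 0.1107, 0.1867]
eef_rot: [[0.999, -0.045, -0.001], [-0.045, -0.999, -0.0], [-0.001, 0.0, -1.0]]
ft_force: [0.3, 0.3, -0.2]
grip_width: 0.0005
```

```bash
python3 -c "
from look import *
look('b1',(215,110,300,225),(205,80,305,230))"
```

```text
16.2 [0.5882 0.1105 0.1867] [ 0.75 -0.31  0.27] 0.0005
```

View pics/b1.png

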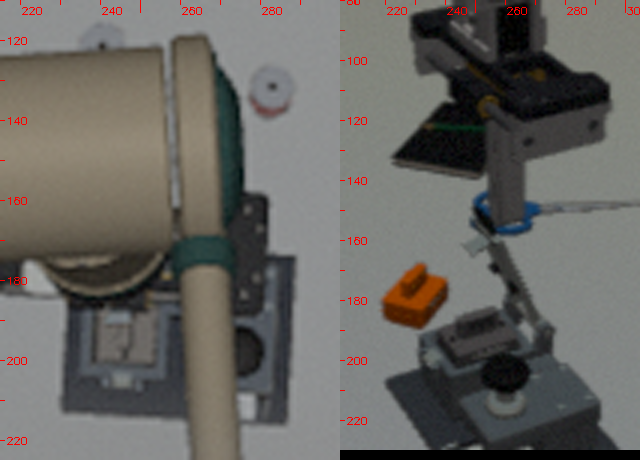

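apply_moves(deltas=[{"slide": [-1.4, 0, -0.4], "turn": [0, 0, 0], "jaw": 0}, {"slide": [-2.7, 0.1, -1.1], "turn": [0, 0, 0], "jaw": 0}, {"slide": [-3.9, 0.1, -1.9], "turn": [0, 0, 0], "jaw": 0}, {"slide": [-4.9, 0.2, -2.9], "turn": [0, 0, 0], "jaw": 0}, {"slide": [-5.9, 0.2, -4.1], "turn": [0, 0, 0], "jaw": 0}, {"slide": [-6.4, 0.3, -4.9], "turn": [0, 0, 0], "jaw": 0}, {"slide": [-6.8, 0.3, -5.8], "turn": [0, 0, 0], "jaw": 0}, {"slide": [-6.8, 0.3, -5.8], "turn": [0, 0, 0], "jaw": 0}])

```text
time: 17.0
tool_pos: [0.5198, 0.1134, 0.1269]
eef_rot: [[0.999, -0.045, -0.002], [-0.045, -0.999, -0.0], [-0.002, 0.0, -1.0]]
ft_force: [0.8, 1.4, 0.3]
grip_width: 0.0006
```

```bash
python3 -c "
from look import *
look('b2',(215,130,300,225),(205,110,305,250))"
```

```text
17.1 [0.5211 0.1135 0.1279] [0.26 0.14 0.03] 0.0007
```

View pics/b2.png

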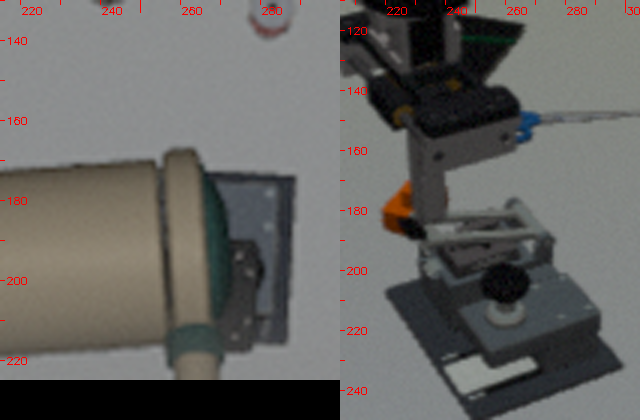

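apply_moves(deltas=[{"slide": [-0.3, 0, -0.6], "turn": [0, 0, 0], "jaw": 0}, {"slide": [-0.5, 0, -1.2], "turn": [0, 0, 0], "jaw": 0}, {"slide": [-0.6, 0, -1.8], "turn": [0, 0, 0], "jaw": 0}, {"slide": [-0.6, 0, -2.2], "turn": [0, 0, 0], "jaw": 0}, {"slide": [-0.6, 0, -2.5], "turn": [0, 0, 0], "jaw": 0}, {"slide": [-0.6, 0, -2.5], "turn": [0, 0, 0], "jaw": 0}])

```text
time: 17.7
tool_pos: [0.5147, 0.1136, 0.1034]
eef_rot: [[0.999, -0.045, 0.0], [-0.045, -0.999, 0.0], [0.0, -0.0, -1.0]]
ft_force: [-0.7, 0.6, 5.2]
grip_width: 0.0005
```

apply_moves(deltas=[{"slide": [0, 0, -0.3], "turn": [0, 0, 0], "jaw": 0}, {"slide": [0, 0, -0.5], "turn": [0, 0, 0], "jaw": 0}, {"slide": [0, 0, -0.7], "turn": [0, 0, 0], "jaw": 0}, {"slide": [0, 0, -0.7], "turn": [0, 0, 0], "jaw": 0}, {"slide": [0, 0, -0.7], "turn": [0, 0, 0], "jaw": 0}])

```text
time: 18.2
tool_pos: [0.5147, 0.1136, 0.0969]
eef_rot: [[0.999, -0.045, 0.0], [-0.045, -0.999, 0.0], [0.0, -0.0, -1.0]]
ft_force: [-1.6, 0.3, 9.7]
grip_width: 0.0003
```

apply_moves(deltas=[{"slide": [0, 0, -0.1], "turn": [0, 0, 0], "jaw": 0}, {"slide": [0, 0, -0.2], "turn": [0, 0, 0], "jaw": 0}, {"slide": [0, 0, -0.2], "turn": [0, 0, 0], "jaw": 0}, {"slide": [0, 0, -0.2], "turn": [0, 0, 0], "jaw": 0}])

```text
time: 18.6
tool_pos: [0.5147, 0.1136, 0.0964]
eef_rot: [[0.999, -0.045, 0.001], [-0.045, -0.999, 0.0], [0.001, -0.0, -1.0]]
ft_force: [-4.1, 0.5, 18.8]
grip_width: 0.0004
```

apply_moves(deltas=[{"slide": [0, 0, -0.05], "turn": [0, 0, 0], "jaw": 0}, {"slide": [0, 0, -0.05], "turn": [0, 0, 0], "jaw": 0}, {"slide": [0, 0, 0.2], "turn": [0, 0, 0], "jaw": 0}, {"slide": [0, 0, 0.5], "turn": [0, 0, 0], "jaw": 0}, {"slide": [0, 0, 1.5], "turn": [0, 0, 0], "jaw": 0}, {"slide": [0, 0, 4], "turn": [0, 0, 0], "jaw": 0}, {"slide": [0, 0, 6], "turn": [0, 0, 0], "jaw": 0}, {"slide": [0, 0, 6], "turn": [0, 0, 0], "jaw": 0}])

```text
time: 19.4
tool_pos: [0.5164, 0.1136, 0.1563]
eef_rot: [[0.999, -0.045, 0.005], [-0.045, -0.999, 0.0], [0.005, -0.0, -1.0]]
ft_force: [-0.6, 0.2, 0.7]
grip_width: 0.0003
```

```bash
python3 -c "
from look import *
from ov import overlay
look('b3',(215,130,300,225),(205,110,305,250))
overlay({n:cv2.imread(f'pics/{n}_b3.png') for n in C},(.5576,.0735,np.radians(-2.56)),-0.01,'pics/b3o.png',spent=False,wins={'scene':(215,160,290,230)})
overlay({n:cv2.imread(f'pics/{n}_b3.png') for n in C},(.5576,.0735,np.radians(-2.56)),0.2,'pics/b3p.png',spent=False,wins={'scene':(215,160,290,230)})
a=cv2.imread('pics/b3o.png');b=cv2.imread('pics/b3p.png');cv2.imwrite('pics/b3q.png',np.hstack([a,b]))"
```

```text
19.5 [0.5144 0.1134 0.1536] [-0.46 -0.17 -0.96] 0.0003
```

View pics/b3q.png

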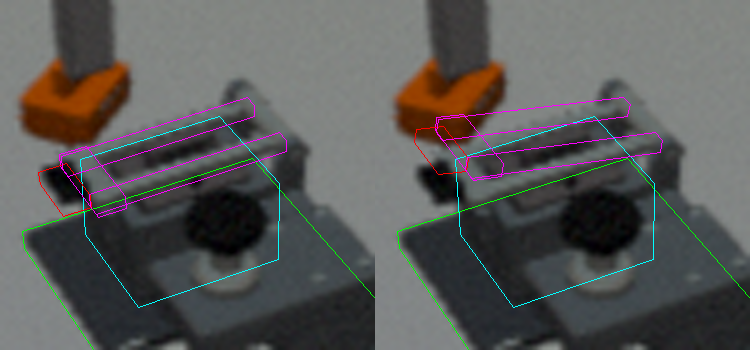

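apply_moves(deltas=[{"slide": [0.8, -2.5, 0.5], "turn": [0, 0, 0], "jaw": 0}, {"slide": [1.6, -5.5, 0.5], "turn": [0, 0, 0], "jaw": 0}, {"slide": [2.5, -8, 0], "turn": [0, 0, 0], "jaw": 0}, {"slide": [2.6, -8.25, -1], "turn": [0, 0, 0], "jaw": 0}, {"slide": [2.6, -8.25, -2], "turn": [0, 0, 0], "jaw": 0}, {"slide": [2.6, -8.25, -2.5], "turn": [0, 0, 0], "jaw": 0}, {"slide": [2.6, -8.25, -2.5], "turn": [0, 0, 0], "jaw": 0}])

```text
time: 20.2
tool_pos: [0.5391, 0.0321, 0.1274]
eef_rot: [[0.999, -0.044, -0.004], [-0.044, -0.999, 0.001], [-0.004, -0.0, -1.0]]
ft_force: [-0.9, 0.1, 0.4]
grip_width: 0.0002
```

```bash
python3 -c "
from look import *
look('b4',(215,130,300,225),(205,110,305,250))"
```

```text
20.3 [0.5403 0.0319 0.1287] [ 0.36 -0.68  0.87] 0.0003
```

View pics/b4.png

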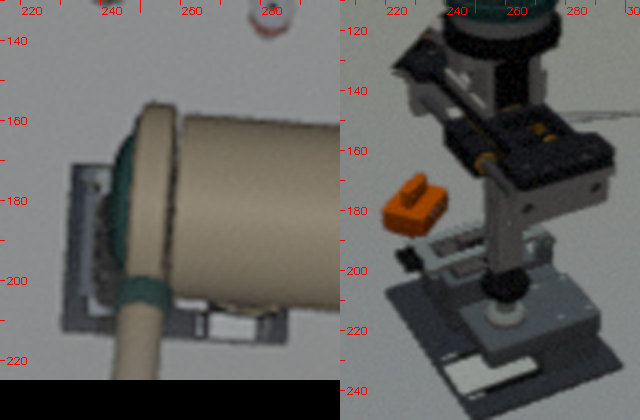

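Fingers are centred over the knob (scene pixel ~(260,200)), the clamp lies closed. Pressing now.

apply_moves(deltas=[{"slide": [0, -0.05, -0.5], "turn": [0, 0, 0], "jaw": 0}, {"slide": [0, -0.05, -0.9], "turn": [0, 0, 0], "jaw": 0}, {"slide": [0, -0.05, -1.3], "turn": [0, 0, 0], "jaw": 0}, {"slide": [0, -0.05, -1.6], "turn": [0, 0, 0], "jaw": 0}, {"slide": [0, -0.05, -1.8], "turn": [0, 0, 0], "jaw": 0}, {"slide": [0, -0.05, -1.8], "turn": [0, 0, 0], "jaw": 0}])

```text
time: 20.9
tool_pos: [0.5411, 0.0308, 0.1115]
eef_rot: [[0.999, -0.045, 0.001], [-0.045, -0.999, 0.001], [0.001, -0.001, -1.0]]
ft_force: [-0.4, 1.8, 6.8]
grip_width: 0.0005
```

apply_moves(deltas=[{"slide": [0, 0, -0.2], "turn": [0, 0, 0], "jaw": 0}, {"slide": [0, 0, -0.3], "turn": [0, 0, 0], "jaw": 0}, {"slide": [0, 0, -0.4], "turn": [0, 0, 0], "jaw": 0}, {"slide": [0, 0, -0.4], "turn": [0, 0, 0], "jaw": 0}, {"slide": [0, 0, -0.4], "turn": [0, 0, 0], "jaw": 0}])

```text
time: 21.4
tool_pos: [0.5412, 0.0308, 0.11]
eef_rot: [[0.999, -0.045, 0.002], [-0.045, -0.999, 0.0], [0.002, -0.001, -1.0]]
ft_force: [-4.2, 2.5, 20.2]
grip_width: 0.0005
```

apply_moves(deltas=[{"slide": [0, 0, -0.4], "turn": [0, 0, 0], "jaw": 0}, {"slide": [0, 0, 0], "turn": [0, 0, 0], "jaw": 0}, {"slide": [0, 0, 0.5], "turn": [0, 0, 0], "jaw": 0}, {"slide": [0, 0, 1.2], "turn": [0, 0, 0], "jaw": 0}, {"slide": [0, 0, 3], "turn": [0, 0, 0], "jaw": 0}, {"slide": [0, 0, 7], "turn": [0, 0, 0], "jaw": 0}, {"slide": [0, 0, 11], "turn": [0, 0, 0], "jaw": 0}, {"slide": [-1, -4, 12], "turn": [0, 0, 0], "jaw": 0}, {"slide": [-3, -8, 12], "turn": [0, 0, 0], "jaw": 0}, {"slide": [-5, -12, 12], "turn": [0, 0, 0], "jaw": 0}, {"slide": [-7, -16, 12], "turn": [0, 0, 0], "jaw": 0}, {"slide": [-9, -20, 12], "turn": [0, 0, 0], "jaw": 0}, {"slide": [-11, -24, 12], "turn": [0, 0, 0], "jaw": 0}, {"slide": [-13, -28, 12], "turn": [0, 0, 0], "jaw": 0}, {"slide": [-15, -32, 12], "turn": [0, 0, 0], "jaw": 0}, {"slide": [-17, -36, 12], "turn": [0, 0, 0], "jaw": 0}, {"slide": [-19, -40, 12], "turn": [0, 0, 0], "jaw": 0}, {"slide": [-20, -43, 12], "turn": [0, 0, 0], "jaw": 0}, {"slide": [-20, -43, 12], "turn": [0, 0, 0], "jaw": 0}, {"slide": [-20, -43, 12], "turn": [0, 0, 0], "jaw": 0}])

```text
time: 23.4
tool_pos: [0.3401, -0.3996, 0.2262]
eef_rot: [[0.999, -0.047, -0.001], [-0.047, -0.999, 0.002], [-0.001, -0.002, -1.0]]
ft_force: [0.1, 0.5, 0.5]
grip_width: 0.0003
```

```bash
python3 -c "
from look import *
from ov import overlay
look('c1',(160,110,390,270),(150,110,380,360))
overlay({n:cv2.imread(f'pics/{n}_c1.png') for n in C},(.5576,.0735,np.radians(-2.56)),-0.01,'pics/c1o.png',spent=False,wins={'top':(225,150,295,220),'scene':(215,160,290,240)})"
```

```text
23.5 [ 0.3408 -0.3984  0.2265] [ 0.17 -0.24 -0.76] 0.0007
```

View pics/c1.png

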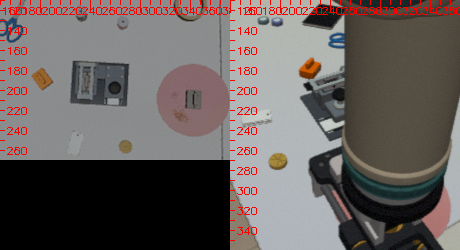

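View pics/c1o.png

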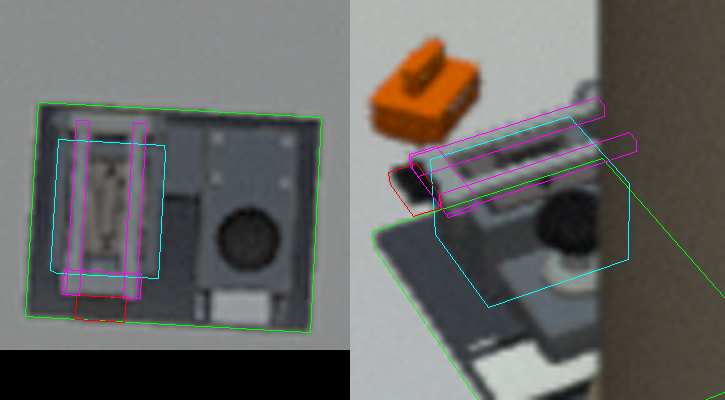

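View pics/scene_c1.png

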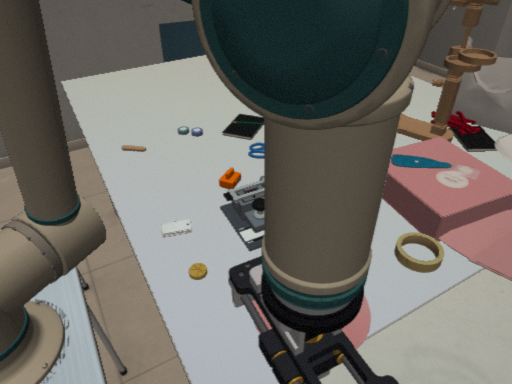

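```bash
python3 -c "
from workcell import robot
print(robot.hand_in())"
```

```text
the job is handed in; nothing more can be done
None
```

The ink change is done and handed in at about 23.5 s on the robot's clock, against the 67 s limit. The spent cassette stands flat in the middle of the plate. The fresh one is in the bay, rib up, under the closed clamp.

- **Clamp:** I pushed the crossbar until it stopped moving while the force rose to about 19 N. After I let go it stayed near 0 rad in the camera overlay instead of rising to 0.2, so the catch is holding.
- **Knob:** I pressed it about 12 mm down to a firm stop at about 20 N, then released it. In the last top picture it looks as it did at the start. The scene camera's view of it was partly blocked by the arm, and I did not measure its height after release. I also did not check the mark on the tag itself.
- **Surroundings:** The tag stack, the wax cake and the orange look-alike are where they started, and so are the two spools as far as they show. The gripper was clear of everything at hand-in. No check failed or disagreed.

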